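# Clamp the culture dish stack in its carrier

## Task

Secure the taped stack of culture dishes in the blue carrier for transport: push the open steel strap over from behind until it lies fully down across the dishes, and only then push the red cam lever fully down over the strap's end. Only push with the fingers, nothing is to be picked up; leave the dishes where they sit and do not disturb the things around the carrier. Finish with the hand clear of everything.

Things in the scene. Friction and masses are not known exactly. Their poses are not given: they have to be found in the camera images.
- dish_carrier: fixed blue base plate, 115 (its x) x 235 (its y) mm, top 13 mm above the bench, that holds a stack of dishes between four 30 mm high posts. Origin: centre of its underside, on the bench; z up. The strap's hinge tower (two aluminium cheeks, top at 76 mm) stands at its +y end, the cam lever's tower (cheeks, top at 90 mm) at its -y end. Cheeks are 44 mm apart over their outsides.
- strap_hinge (a point): point on the strap's hinge axis, midway between the cheeks; carrier frame (0, 75, 66.5) mm. The axis runs along the carrier's x.
- strap_end (a point): middle of the free end of the flat steel strap (28 mm wide, 4 mm thick, 147 mm from the hinge axis to this end). It moves with the strap. Fully down, it lies at carrier frame (0, -72, 66.5) mm, the strap's upper face 68.5 mm above the bench.
- clamp_strap (a joint): angle of the strap, rad: 0 = fully down, level across the dishes with a rubber pad just above them (hard stop), pointing to the carrier's -y; pi/2 = straight up; it starts at 1.75 to 2.05, leaning outward to +y (hard stop 2.15). It is pushed from its +y (outer) side. It swings up and over in the carrier's y-z plane, is stiff enough to stay wherever it is left, and takes about 1 to 2 N at its end.
- lever_hinge (a point): point on the cam lever's hinge axis; carrier frame (0, -85, 80) mm. The axis runs along the carrier's x.
- lever_end (a point): middle of the free end of the red cam lever, 65 mm from its axis (bar 22 mm wide and 7 mm thick, ending in a round cross bar 36 mm wide, 12 mm in diameter). It moves with the lever. Fully down, it lies at carrier frame (0, -20, 81) mm, over the strap.
- cam_lever (a joint): angle of the cam lever, rad: 0 = fully down, lying level over the strap's end and pointing to the carrier's +y (hard stop); pi/2 = straight up; it starts at 1.5 to 1.8 (hard stop 1.95). It is pushed from its -y (outer) side, inward and down; it stays wherever it is left and takes about 2 N at its end.
- dish_stack_centre (a point): centre of the loose taped stack of three culture dishes (95 mm in diameter, 45 mm high, cream on top) standing on the carrier's plate between the posts; its top is 58 mm above the bench. It must stay there.
- needle_box: loose yellow box with lid, 72x74x60 mm, to the left of the carrier; origin at the centre of its underside. To be left alone.
- pink_dish: loose pink culture dish, 92 mm in diameter, 15 mm high, in front of the carrier, to the right; origin at the centre of its underside. To be left alone.
- red_marker: loose red marker pen, 120 mm long, 12 mm thick, lying in front of the carrier, to the left; origin at the middle of its underside. To be left alone.
- dish_stack: the same dish stack; origin at the centre of its underside
Things that resemble listed ones, but are neither listed nor needed, are in the scene too. What is shaped like the dish_stack but purple is not meant.

How it is judged:
By the outcome, as a careful person would: the job done as asked, in the order asked, and still so for the second after the job is handed in, with the robot touching nothing.
It also fails if it takes over 54 s, if anything falls off the work surface, if the arm or the gripper's body presses on something with over 40 N, if the wrist force passes 120 N, or if a joint passes its speed limit or range.

## Robot

A 6-joint arm with a two-finger parallel gripper is mounted at the origin on a cart in front of the work surface, level with it; the furniture and walls round the work are solid. World frame = base frame: x ahead of the robot, y to its left, z up, the work surface at z = 0. Lengths are in m, angles in rad, forces in N, time in s.
With the tool pointing down it reaches from about 0.275 to 0.85 m from the base axis. Payload 19 kg.
Tool frame: the origin (TCP) lies midway between the tips of the shut fingers; the grasp point (between the pads) lies 19 mm behind it; x points along the fingers, z is the direction in which the jaws open and shut, and the axes are right-handed (so a half turn about x gives the same grasp; the last joint's range is limited). The gripper opens to 85 mm and grips with 20 to 120 N. Pads are 22 mm wide; open, the fingers measure 114 mm over their backs; the gripper's body (76 mm by 85 mm) begins 54 mm behind the grasp point. The pads swing forward as they close: fully open they stand 13 mm farther back than shut.
Start: joints at [1.031, 0.15, 1.437, -0, 1.554, -0.134], TCP at [0.227, 0.528, 0.231] pointing down, gripper open.
Joint ranges: [-2.8, 2.8], [-0.68, 2.1], [0.12, 2.68], [-1.39, 4.53], [0.16, 2.79], [-2.81, 2.81]. Speed limits (rad/s): [1.89, 1.89, 2.22, 3.01, 3.01, 3.01].

## Interface

Orientations are given as a unit quaternion [x, y, z, w].
In Python, from bench import get_state, read_camera, hand_in gives the robot as it stands.
- The arm moves only by the tool carry_out, never from a script. Its argument "deltas" is a list of rows, each a list of 7 numbers: the shift along the world's x, y, z in mm, then the turn, a rotation vector about the world's x, y, z in rad, then the closure, from 0 (fully open) to 1 (shut). In form: [[tx, ty, tz, wx, wy, wz, hand], ...]. A call has 1 to 5 rows; each row shifts and turns the commanded pose from where the row before left it; what a row does not reach is not made up. A row lasts 1/10 s, in which the tool goes at most 50 mm and 8.59 degrees, less where a joint would pass 70% of its speed; a pose out of reach is approached as far as the arm can. A call with a gripper value outside its range is refused whole. The fingers move at their own pace and stop on an object; "newtons" is the grip in N (left out, the last holds). Time passes only in rows, so rows that do not move let the fingers close. It gives the time, the measured TCP pose, the force and the opening at its end, in the units of the state.
- get_state(): the state, without advancing time (a new reading comes with each control period).
- read_camera(name): name is "side" or "top"; returns a dict with "frame" (480x640x3 uint8, red, green, blue), "fx", "fy", "cx", "cy" (pixels), "eye" and "orientation" of the camera in the world. Camera axes: x right, y down, z forward; pixel columns grow to the right and rows downward; lengths in m; the calibration is good to about 2 mm. A picture is of the moment at which its call begins. There is no depth.
- hand_in(): hands the job in, once; it reports no verdict.
The state is a dict: "time": time; "qpos": joint angles; "joint_vel": joint speeds; "joint_torque": joint torques, N m; "tcp_pos": TCP position; "tcp_rot": TCP orientation; "force": force on the tool from outside, world axes, zero at the start; "ft_torque": the same for the moment, N m; "gripper_width": opening from 0.0 (shut) to 1.0 (fully open).
Only numpy, scipy, OpenCV 4.12 (cv2) and the standard library are available. Lean on these libraries where they do the work, as an engineer would, in place of code of your own. Each camera call takes 0.05 s, during which the arm holds its last target. There are 200 camera calls.

## Working session

There is one attempt and no reset: what is moved stays moved. The work goes in short steps, Python scripts to look and compute and a tool call to move; the robot and the scene stay as the last step left them, time stands still between calls to the robot, and variables do not carry over. Pictures are saved under pics/ and viewed, about 8 in all and at most 12, crops included, and the job is handed in when it is done.

Besides the shell and the picture viewer there is one more tool, called after ">>>" as name(argument=value, ...), one argument or row to a line, values as JSON. carry_out: Moves the arm, as the interface text tells. Its arguments: {"type":"object","properties":{"deltas":{"type":"array"},"newtons":{"type":"number"}},"required":["deltas"]}

```bash
mkdir -p pics
cat > h.py <<'E'
import numpy as np, cv2
from scipy.spatial.transform import Rotation as R
from bench import get_state, read_camera, hand_in
def cam(n,save=None):
    c=read_camera(n)
    if save: cv2.imwrite('pics/'+save,c['frame'][:,:,::-1])
    return c
def ray(c,u,v):
    d=R.from_quat(c['orientation']).apply([(u-c['cx'])/c['fx'],(v-c['cy'])/c['fy'],1]); return np.array(c['eye']),d
def onz(c,u,v,z):
    e,d=ray(c,u,v); return e+d*(z-e[2])/d[2]
def proj(c,p):
    q=R.from_quat(c['orientation']).inv().apply(np.array(p)-c['eye']); return c['fx']*q[0]/q[2]+c['cx'],c['fy']*q[1]/q[2]+c['cy']
E
python3 - <<'E'
from h import *
for n in('top','side'):
    c=cam(n,n+'1.png'); print(n,c['fx'],c['cx'],c['cy'],c['eye'],c['orientation'])
print(get_state())
E
```

```text
top 446.4425583800109 312.6976067729846 232.13850411704536 [0.35449322 0.06727446 0.91302575] [ 0.70550305 -0.70120462  0.07268906 -0.07275866]
side 469.49459757401206 316.72920779686586 240.02674473610543 [ 0.47919698 -0.66598345  0.51053363] [ 0.87071668 -0.01122506  0.01297213 -0.4914857 ]
{'time': 0.1, 'qpos': array([ 1.03100471e+00,  1.50954065e-01,  1.43793773e+00,  2.00896857e-05,
        1.55380098e+00, -1.33985958e-01]), 'joint_vel': array([-5.70400961e-05, -1.04984539e-03, -2.51873570e-03, -6.19779772e-04,
        4.13304314e-04, -4.13199914e-04]), 'joint_torque': array([ 3.28507238e-03, -7.14392924e+01, -5.71798074e+01, -1.97023783e-04,
        6.96799878e-03,  1.12292537e-04]), 'tcp_pos': array([0.22688108, 0.52811524, 0.23074009]), 'tcp_rot': array([-0.38914824,  0.59085314,  0.38882372,  0.59014602]), 'force': array([-0.43019074, -0.86605959,  0.21366432]), 'ft_torque': array([-0.02116654, -0.00389689,  0.05014972]), 'gripper_width': 0.9985655300186571}
```

View pics/top1.png

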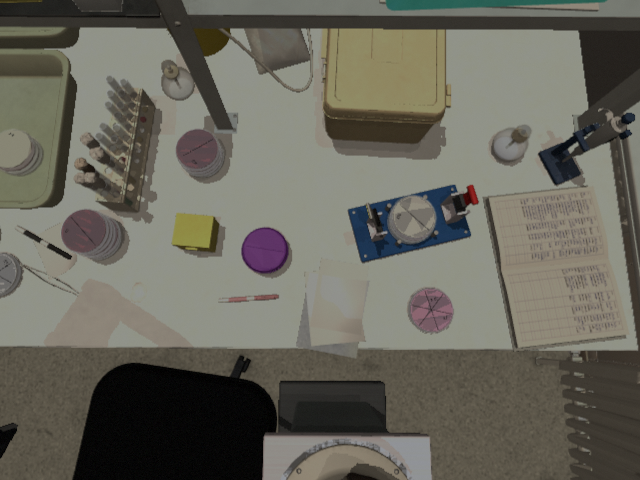

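View pics/side1.png

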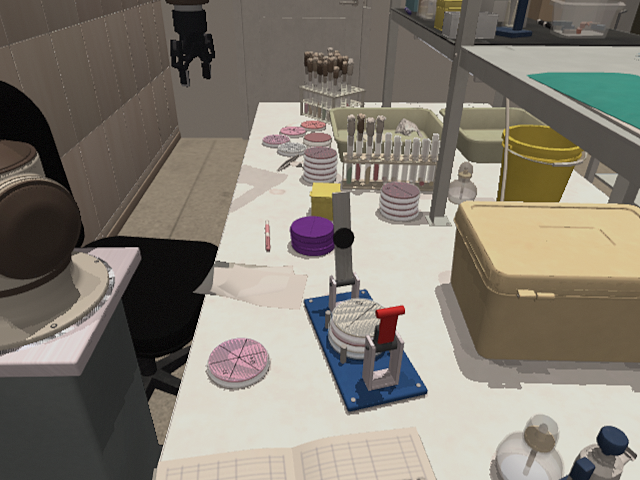

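The top view shows the blue carrier at about (409,222), with the strap tower and strap at its left end (375,222) and the red lever at its right end (472,195). The side view shows the strap up at (343,235) and the lever at (388,325). The purple stack at (265,250) is the decoy. The cream stack on the carrier is the one meant.

Run:
```python
from h import *
t=cam('top'); s=cam('side')
f=cv2.cvtColor(t['frame'],cv2.COLOR_RGB2HSV)
m=((f[...,0]>100)&(f[...,0]<118)&(f[...,1]>150)&(f[...,2]>60)).astype(np.uint8); m[:170]=0;m[280:]=0;m[:,:330]=0;m[:,490:]=0
ys,xs=np.nonzero(m)
P=np.array([onz(t,u,v,.013)[:2] for u,v in zip(xs,ys)]).astype(np.float32)
r=cv2.minAreaRect(P); print(len(xs),r)
print(cv2.boxPoints(r))
o=cv2.boxPoints(r)
# axes: long side dir with +y
e1=o[1]-o[0]; e2=o[2]-o[1]; L=e1 if np.linalg.norm(e1)>np.linalg.norm(e2) else e2
L=L/np.linalg.norm(L); L=L*np.sign(L[1]); X=np.array([L[1],-L[0]]); C=np.array(r[0])
print('C',C,'Y',L,'yaw',np.arctan2(-L[0],L[1]))
W=lambda p: np.array([*(C+X*p[0]/1e3+L*p[1]/1e3),p[2]/1e3])
for a in (1.75,1.9,2.05):
  p=W((0,75-147*np.cos(a),66.5+147*np.sin(a))); print('strap',a,p,proj(t,p),proj(s,p))
for a in (1.5,1.65,1.8):
  p=W((0,-85+65*np.cos(a),80+65*np.sin(a))); print('lev',a,p,proj(t,p),proj(s,p))
a=s['frame'][170:420,280:450]; b=t['frame'][165:275,330:490]
cv2.imwrite('pics/c1.png',np.hstack([cv2.resize(a,(400,588),interpolation=2)[:, :],np.pad(cv2.resize(b,(400,275),interpolation=2),((0,313),(0,0),(0,0)))])[:,:,::-1])
```

```text
2292 ((0.5650832653045654, -0.13101117312908173), (0.11155138164758682, 0.2308373898267746), 13.878700256347656)
[[ 0.48325074 -0.03234081]
 [ 0.53862107 -0.25643906]
 [ 0.6469158  -0.22968154]
 [ 0.59154546 -0.00558329]]
C [ 0.56508327 -0.13101117] Y [-0.23986726  0.9708057 ] yaw 0.24222912
strap 1.75 [ 0.54080818 -0.03276353  0.21114593] (np.float64(374.7583247476945), np.float64(208.6430471741527)) (np.float64(342.04411600730384), np.float64(192.14970560838478))
strap 1.9 [ 0.53569387 -0.0120646   0.20560611] (np.float64(361.69629728457807), np.float64(212.46542826840874)) (np.float64(337.5093080882312), np.float64(189.64477142322008))
strap 2.05 [0.53083557 0.00759822 0.19694227] (np.float64(349.2658873226608), np.float64(216.54833328925113)) (np.float64(333.369004230075), np.float64(189.36592300681866))
lev 1.5 [ 0.58436909 -0.20906597  0.14483717] (np.float64(467.69651719967067), np.float64(195.15698127619956)) (np.float64(386.0429272593925), np.float64(301.4561247822161))
lev 1.65 [ 0.58670559 -0.21852237  0.14479623] (np.float64(472.8870751093022), np.float64(193.93977592237906)) (np.float64(389.1598093680167), np.float64(306.3113322513243))
lev 1.8 [ 0.58901437 -0.22786665  0.1433001 ] (np.float64(477.7151508343825), np.float64(192.97455634931595)) (np.float64(392.21202884506255), np.float64(312.17879259050676))
```

View pics/c1.png

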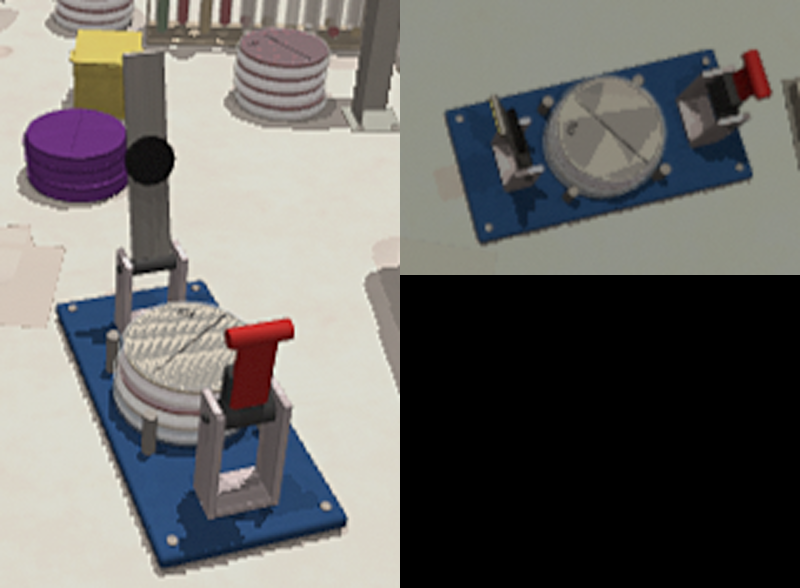

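```bash
cat >> h.py <<'E'
C=np.array([.5651,-.1310]);X=np.array([.9708,.2399]);Y=np.array([-.2399,.9708])
W=lambda p: np.array([*(C+X*p[0]/1e3+Y*p[1]/1e3),p[2]/1e3])
def inC(w): d=np.array(w[:2])-C; return np.round([d@X*1e3,d@Y*1e3,w[2]*1e3],1)
E
python3 - <<'E'
from h import *
t=cam('top')
s=get_state(); print(R.from_quat(s['tcp_rot']).as_matrix().round(3))
g=R.from_matrix(np.column_stack([[0,0,-1],np.cross([*X,0],[0,0,-1]),[*X,0]]))
for k in (0,1):
  G=g*R.from_euler('x',k*np.pi); print((G*R.from_quat(s['tcp_rot']).inv()).as_rotvec())
for u,v in((325,140),(440,145)): print('boxbottom',onz(t,u,v,0))
for u,v in((325,105),(445,118)): print('boxtop',onz(t,u,v,.15))
print('shelf',onz(t,350,25,.4))
print('strap img', inC(onz(t,370,211,.209)), inC(onz(t,472.8,194.5,.145)))
print('pre', W((0,165,170)), inC(s['tcp_pos']))
E
```

```text
[[-0.    -0.919  0.395]
 [-0.     0.395  0.919]
 [-1.     0.    -0.001]]
[ 3.46826463e-04 -4.56149249e-04 -9.22719401e-01]
[5.45320044e-04 4.14626182e-04 2.21887316e+00]
boxbottom [ 7.51035834e-01  4.23315461e-02 -1.11022302e-16]
boxbottom [ 0.74098066 -0.20820302  0.        ]
boxtop [0.75526803 0.04645843 0.15      ]
boxtop [ 0.73061624 -0.1749456   0.15      ]
shelf [0.73714817 0.02082297 0.4       ]
strap img [ -1.6 109.3 209. ] [ -1.  -89.6 145. ]
pre [0.5255165 0.029182  0.17     ] [-170.1  721.1  231. ]
```

>>> carry_out(
  deltas=[
    [20,-33.3,0,0,0,-0.13,1],
    [20,-33.3,0,0,0,-0.13,1],
    [20,-33.3,0,0,0,-0.13,1],
    [20,-33.3,0,0,0,-0.13,1],
    [20,-33.3,0,0,0,-0.13,1],
  ],
)

```text
time: 0.75
tcp_pos: [0.3274, 0.3604, 0.2313]
tcp_rot: [-0.178, 0.684, 0.178, 0.684]
force: [0.7, 0.9, 0.3]
gripper_width: 0.139
```

>>> carry_out(
  deltas=[
    [20,-33.3,0,0,0,-0.13,1],
    [20,-33.3,0,0,0,-0.14,1],
    [20,-33.3,0,0,0,0,1],
    [20,-33.3,0,0,0,0,1],
    [20,-33.3,0,0,0,0,1],
  ],
)

```text
time: 1.25
tcp_pos: [0.4275, 0.1938, 0.2313]
tcp_rot: [-0.086, 0.702, 0.086, 0.702]
force: [1.1, 0.4, 0.5]
gripper_width: -0.001
```

>>> carry_out(
  deltas=[
    [20,-33.3,0,0,0,0,1],
    [20,-33.3,0,0,0,0,1],
    [20,-33.3,0,0,0,0,1],
    [20,-33,0,0,0,0,1],
    [0,0,0,0,0,0,1],
  ],
)

```text
time: 1.75
tcp_pos: [0.5085, 0.059, 0.2307]
tcp_rot: [-0.085, 0.702, 0.085, 0.702]
force: [-0.9, 0.5, 0.8]
gripper_width: 0.0
```

>>> carry_out(
  deltas=[
    [9,-17.3,-25,0,0,0,1],
    [9,-17.3,-26,0,0,0,1],
    [0,0,0,0,0,0,1],
  ],
)

```text
time: 2.05
tcp_pos: [0.5241, 0.0267, 0.177]
tcp_rot: [-0.086, 0.704, 0.086, 0.7]
force: [-1.6, 0.6, -0.2]
gripper_width: -0.0
```

Run:
```python
from h import *
print(inC(get_state()['tcp_pos']))
s=cam('side');t=cam('top')
a=s['frame'][120:420,230:470]; b=t['frame'][120:290,300:500]
cv2.imwrite('pics/c2.png',np.hstack([cv2.resize(a,(400,500),interpolation=2),np.pad(cv2.resize(b,(400,340),interpolation=2),((0,160),(0,0),(0,0)))])[:,:,::-1])
# waypoints: strap push, TCP = point on strap axis at r + normal*off
def wp(h,r,a,off): return np.array([0,h[0]+r*np.cos(np.pi-a)*1,0])
prev=None
for a,r in((1.8,115),(1.6,110),(1.4,105),(1.2,100),(1.0,95),(.8,90),(.6,87),(.4,85),(.2,85),(0,85)):
  k=2+11*abs(np.sin(a)); p=W((0,75-r*np.cos(a)+k*np.sin(a),66.5+r*np.sin(a)+2*np.cos(a)))*1e3
  print(a,p.round(1),inC(p/1e3), None if prev is None else (p-prev).round(1)); prev=p
```

```text
[ -1.9 163.  177. ]
1.8 [537.9 -20.8 178. ] [  0.  113.5 178. ] None
1.6 [543.2 -42.5 176.4] [  0.   91.2 176.4] [  5.4 -21.7  -1.6]
1.4 [548.4 -63.2 170.3] [ -0.   69.8 170.3] [  5.1 -20.8  -6.1]
1.2 [553.1 -82.3 160.4] [  0.   50.2 160.4] [  4.7 -19.   -9.9]
1.0 [557.1 -98.8 147.5] [ -0.   33.1 147.5] [  4.1 -16.5 -12.9]
0.8 [ 560.4 -112.2  132.5] [  0.   19.4 132.5] [  3.3 -13.3 -15.1]
0.6 [ 563.2 -123.4  117.3] [ -0.    7.8 117.3] [  2.8 -11.2 -15.2]
0.4 [ 565.3 -131.8  101.4] [ -0.   -0.8 101.4] [  2.1  -8.4 -15.8]
0.2 [ 566.9 -138.3   85.3] [-0.  -7.5 85.3] [  1.6  -6.4 -16.1]
0 [ 567.5 -140.7   68.5] [  0.  -10.   68.5] [  0.6  -2.5 -16.8]
```

View pics/c2.png

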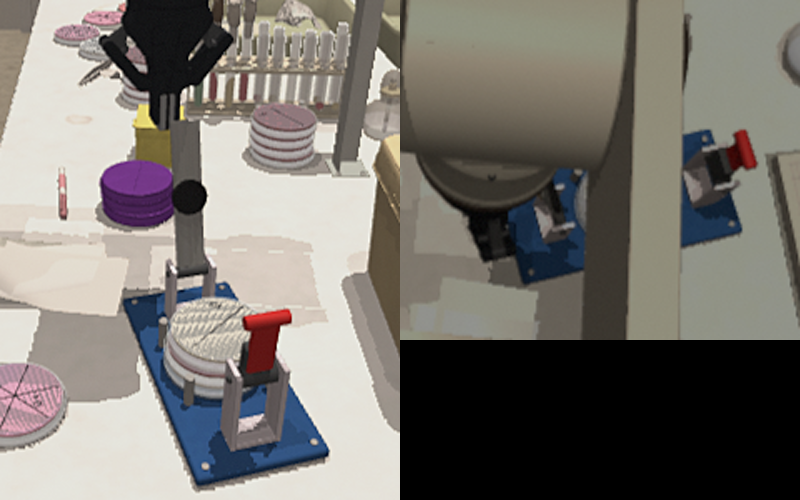

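The side view shows the closed fingertips just behind the strap's end (crop 165,125), in line with it. I'll start pushing.

>>> carry_out(
  deltas=[
    [5,-16,0,0,0,0,1],
    [5,-16,0,0,0,0,1],
    [5,-16,0,0,0,0,1],
    [5,-21,-1,0,0,0,1],
    [5,-21,-6,0,0,0,1],
  ],
)

```text
time: 2.65
tcp_pos: [0.5507, -0.064, 0.1742]
tcp_rot: [-0.087, 0.701, 0.086, 0.702]
force: [0.5, 0.8, 1.1]
gripper_width: -0.001
```

Run:
```python
from h import *
st=get_state();print(inC(st['tcp_pos']),st['force'])
s=cam('side')
cv2.imwrite('pics/c3.png',cv2.resize(s['frame'][120:420,230:470],(480,600),interpolation=2)[:,:,::-1])
```

```text
[  2.1  68.5 174.2] [0.50875737 0.82107835 1.09125661]
```

View pics/c3.png

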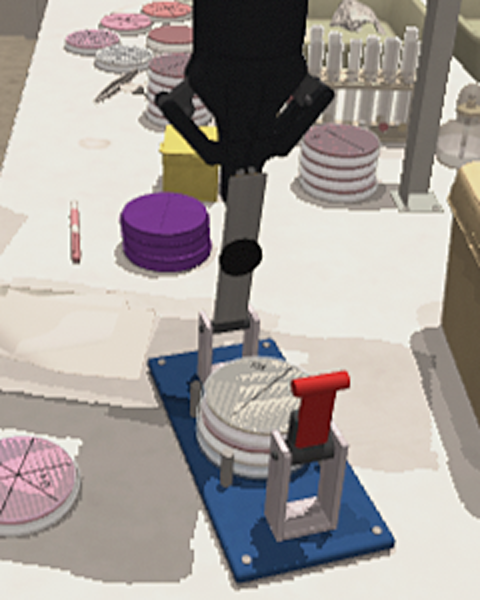

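The strap is following, now at about 1.4 rad, and the fingers are centred behind it. I'll continue along the arc.

>>> carry_out(
  deltas=[
    [3,-19,-12,0,0,0,1],
    [3.5,-16.5,-14,0,0,0,1],
    [3,-13,-15,0,0,0,1],
    [2.5,-11,-15,0,0,0,1],
    [2,-8.5,-16,0,0,0,1],
  ],
)

```text
time: 3.2
tcp_pos: [0.5641, -0.1312, 0.0999]
tcp_rot: [-0.086, 0.702, 0.086, 0.702]
force: [-0.4, 1.1, 1.5]
gripper_width: 0.0
```

>>> carry_out(
  deltas=[
    [1.5,-6.5,-16,0,0,0,1],
    [0.5,-2.5,-9,0,0,0,1],
    [0,0,-5,0,0,0,1],
    [0,0,-3,0,0,0,1],
    [0,0,0,0,0,0,1],
  ],
)

```text
time: 3.7
tcp_pos: [0.5662, -0.1389, 0.0688]
tcp_rot: [-0.087, 0.702, 0.086, 0.702]
force: [0.2, 0.8, -0.1]
gripper_width: -0.002
```

>>> carry_out(
  deltas=[
    [0,0,-1,0,0,0,1],
    [0,0,-1,0,0,0,1],
    [0,0,0,0,0,0,1],
  ],
)

```text
time: 4.0
tcp_pos: [0.5665, -0.139, 0.0682]
tcp_rot: [-0.087, 0.701, 0.086, 0.702]
force: [-7.5, 3.1, 19.1]
gripper_width: -0.006
```

Run:
```python
from h import *
st=get_state();print(inC(st['tcp_pos']),st['force'])
s=cam('side')
cv2.imwrite('pics/c4.png',cv2.resize(s['frame'][210:420,290:450],(480,600),interpolation=2)[:,:,::-1])
```

```text
[-0.6 -8.1 68.2] [-7.52157971  3.14696277 19.08698037]
```

View pics/c4.png

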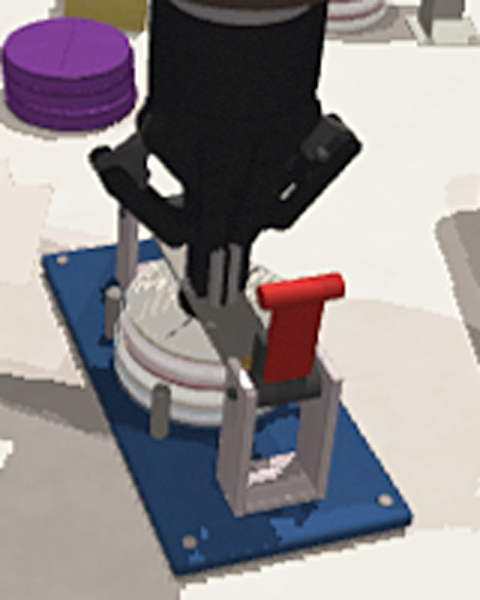

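It hit the hard stop at z=68.2 mm with 19 N, so the strap is fully down. Next I'll lift and go around to the outer side of the lever.

>>> carry_out(
  deltas=[
    [0,0,20,0,0,0,1],
    [0,0,35,0,0,0,1],
    [0,0,40,0,0,0,1],
    [0,0,32,0,0,0,1],
    [0,0,0,0,0,0,1],
  ],
)

```text
time: 4.55
tcp_pos: [0.5676, -0.1395, 0.1985]
tcp_rot: [-0.088, 0.699, 0.085, 0.704]
force: [-0.2, 0.1, 0.5]
gripper_width: 0.001
```

>>> carry_out(
  deltas=[
    [8,-31,0,0,0,0,1],
    [8,-31,0,0,0,0,1],
    [8,-31,0,0,0,0,1],
    [8,-33,0,0,0,0,1],
    [0,0,0,0,0,0,1],
  ],
)

```text
time: 5.05
tcp_pos: [0.5982, -0.2684, 0.1921]
tcp_rot: [-0.086, 0.702, 0.085, 0.702]
force: [0.1, 0.1, -0.4]
gripper_width: 0.001
```

>>> carry_out(
  deltas=[
    [0,0,-30,0,0,0,1],
    [0,0,-30,0,0,0,1],
    [0,0,0,0,0,0,1],
  ],
)

```text
time: 5.35
tcp_pos: [0.5964, -0.2638, 0.1291]
tcp_rot: [-0.085, 0.704, 0.088, 0.7]
force: [0.4, 1.0, -0.1]
gripper_width: -0.001
```

Run:
```python
from h import *
st=get_state();print(inC(st['tcp_pos']),st['force'])
s=cam('side')
cv2.imwrite('pics/c5.png',cv2.resize(s['frame'][180:420,270:462],(480,600),interpolation=2)[:,:,::-1])
prev=st['tcp_pos']*1e3
for a in (1.65,1.4,1.2,1.0,.8,.6,.4,.2,0):
  r=60; k=6+11*np.sin(a); p=W((0,-85+r*np.cos(a)-k*np.sin(a)+0,80+r*np.sin(a)*(1-.25*np.sin(a))+7*np.cos(a)))*1e3
  print(a,inC(p/1e3),(p-prev).round(1)); prev=p
```

```text
[  -1.4 -136.4  129.1] [ 0.36797018  0.99025647 -0.1062626 ]
1.65 [  -0.  -106.7  124.4] [-5.7 29.2 -4.8]
1.4 [ -0.  -91.4 125.8] [-3.7 14.8  1.4]
1.2 [  0.  -78.4 125.4] [-3.1 12.6 -0.3]
1.0 [  0.  -65.4 123.6] [-3.1 12.6 -1.8]
0.8 [ -0.  -53.2 120.2] [-2.9 11.9 -3.4]
0.6 [ -0.  -42.4 114.9] [-2.6 10.5 -5.3]
0.4 [ -0.  -33.7 107.5] [-2.1  8.4 -7.3]
0.2 [  0.  -27.8  98.2] [-1.4  5.7 -9.3]
0 [ -0. -25.  87.] [ -0.7   2.7 -11.2]
```

View pics/c5.png

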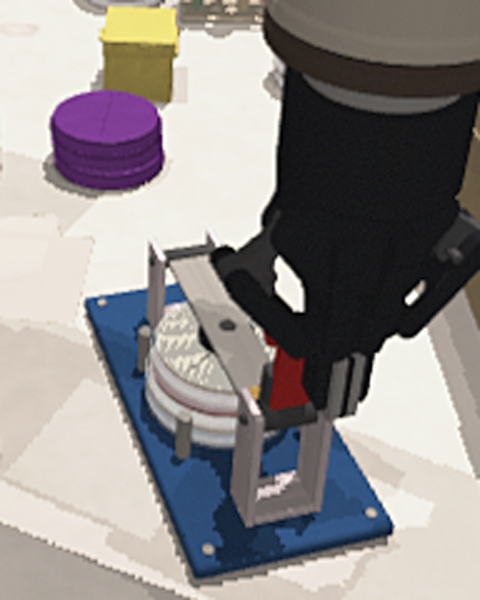

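The strap lies flat and the fingers are behind the lever. I'll push the lever over.

>>> carry_out(
  deltas=[
    [-3,15,-2,0,0,0,1],
    [-3,15,-2,0,0,0,1],
    [-3.7,14.8,1,0,0,0,1],
    [-3.1,12.6,0,0,0,0,1],
    [-3.1,12.6,-2,0,0,0,1],
  ],
)

```text
time: 5.9
tcp_pos: [0.582, -0.194, 0.1291]
tcp_rot: [-0.087, 0.701, 0.086, 0.702]
force: [1.2, -3.1, -0.1]
gripper_width: 0.006
```

>>> carry_out(
  deltas=[
    [-2.9,11.9,-3.4,0,0,0,1],
    [-2.6,10.5,-5.3,0,0,0,1],
    [-2.1,8.4,-7.3,0,0,0,1],
    [-1.4,5.7,-9.3,0,0,0,1],
    [-0.7,2.7,-9,0,0,0,1],
  ],
)

```text
time: 6.4
tcp_pos: [0.5722, -0.1553, 0.093]
tcp_rot: [-0.086, 0.702, 0.087, 0.702]
force: [-0.3, 0.8, 2.3]
gripper_width: 0.001
```

>>> carry_out(
  deltas=[
    [0,0,-2,0,0,0,1],
    [0,0,-2,0,0,0,1],
    [0,0,0,0,0,0,1],
  ],
)

```text
time: 6.7
tcp_pos: [0.5723, -0.1563, 0.0897]
tcp_rot: [-0.086, 0.702, 0.086, 0.702]
force: [-0.1, -0.7, -0.1]
gripper_width: -0.002
```

>>> carry_out(
  deltas=[
    [0,0,-2,0,0,0,1],
    [0,0,-2,0,0,0,1],
    [0,0,0,0,0,0,1],
  ],
)

```text
time: 7.0
tcp_pos: [0.5727, -0.1562, 0.0864]
tcp_rot: [-0.086, 0.702, 0.086, 0.702]
force: [-1.5, 1.4, 6.3]
gripper_width: -0.002
```

>>> carry_out(
  deltas=[
    [0,0,-1,0,0,0,1],
    [0,0,-1,0,0,0,1],
    [0,0,0,0,0,0,1],
  ],
)

```text
time: 7.3
tcp_pos: [0.5729, -0.1562, 0.0855]
tcp_rot: [-0.087, 0.701, 0.086, 0.702]
force: [-4.8, 3.5, 19.5]
gripper_width: 0.001
```

The force rises to 19.5 N at z≈85.5 mm, so the lever is at its stop. I'll lift clear and check.

>>> carry_out(
  deltas=[
    [0,0,20,0,0,0,1],
    [0,0,35,0,0,0,1],
    [0,0,40,0,0,0,1],
    [0,0,40,0,0,0,1],
    [-15,30,10,0,0,0,1],
  ],
)

```text
time: 7.8
tcp_pos: [0.559, -0.1283, 0.233]
tcp_rot: [-0.087, 0.7, 0.084, 0.704]
force: [0.1, 0.8, -0.2]
gripper_width: 0.005
```

>>> carry_out(
  deltas=[
    [-20,40,0,0,0,0,1],
    [-20,40,0,0,0,0,1],
    [-20,40,0,0,0,0,1],
    [-20,40,0,0,0,0,1],
    [-20,40,0,0,0,0,1],
  ],
)

```text
time: 8.3
tcp_pos: [0.4564, 0.0751, 0.229]
tcp_rot: [-0.086, 0.702, 0.086, 0.702]
force: [1.7, 0.1, 0.1]
gripper_width: 0.003
```

>>> carry_out(
  deltas=[
    [-20,40,0,0,0,0,1],
    [-20,40,0,0,0,0,1],
    [-20,40,0,0,0,0,1],
    [0,0,0,0,0,0,1],
    [0,0,0,0,0,0,1],
  ],
)

```text
time: 8.8
tcp_pos: [0.3971, 0.1946, 0.2291]
tcp_rot: [-0.087, 0.702, 0.087, 0.702]
force: [-0.2, 0.4, -1.3]
gripper_width: 0.0
```

Run:
```python
from h import *
st=get_state();print(st['tcp_pos'],st['force'],st['time'])
s=cam('side');t=cam('top')
for n,p in(('leverend',(0,-20,81)),('strapend',(0,-72,66.5)),('stackrim',(0,0,58))): print(n,proj(s,W(p)),proj(t,W(p)))
f=s['frame'].astype(int); m=(f[...,0]>120)&(f[...,1]<60)&(f[...,2]<60); m[:280]=0
ys,xs=np.nonzero(m); print('red',xs.min(),xs.max(),ys.min(),ys.max())
old=cv2.imread('pics/top1.png')[:,:,::-1].astype(int); d=np.abs(old-t['frame']).sum(2)
for n,(a,b,c,e) in dict(purple=(225,275,240,290),pink=(285,335,405,455),marker=(288,308,215,282),needle=(208,252,170,220)).items(): print(n,(d[a:b,c:e]>60).mean())
a=s['frame'][240:420,290:450]; b=t['frame'][150:330,330:490]
cv2.imwrite('pics/c6.png',np.hstack([cv2.resize(x,(400,450),interpolation=2) for x in(a,b)])[:,:,::-1])
cv2.imwrite('pics/top2.png',t['frame'][:,:,::-1])
```

```text
[0.3970845  0.19460888 0.2291113 ] [-0.17432441  0.4010362  -1.26330664] 8.8
leverend (np.float64(365.3896908901861), np.float64(311.0692413785438)) (np.float64(426.37189557716295), np.float64(211.70019762511453))
strapend (np.float64(378.4804243057629), np.float64(343.6330577537679)) (np.float64(449.99075425418505), np.float64(207.52976447318557))
stackrim (np.float64(359.55832310117694), np.float64(314.72500083518787)) (np.float64(413.71619517118575), np.float64(216.91179850006142))
red 356 388 310 338
purple 0.3508
pink 0.0
marker 0.4253731343283582
needle 0.6240909090909091
```

View pics/c6.png

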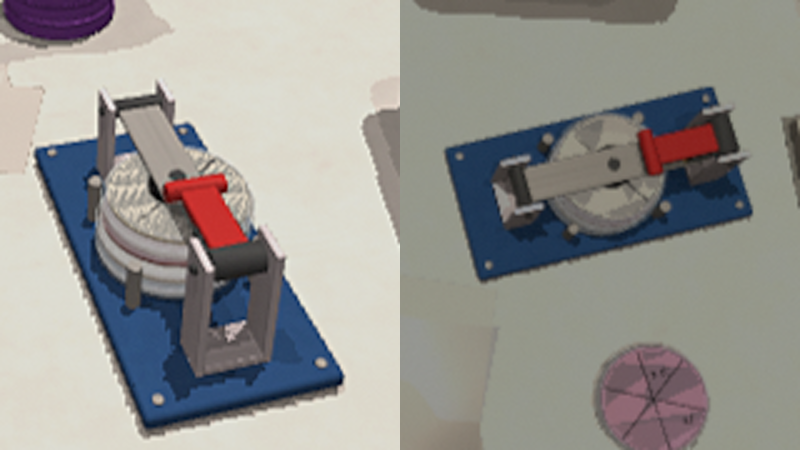

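The strap is flat and the lever is over its end. The crossbar sits about 4 px off its predicted spot, though, so I'll triangulate it to tell calibration error from a lever that isn't quite down.

Run:
```python
from h import *
s=cam('side');t=cam('top')
def tri(a,b):
    (e,d),(f,g)=ray(s,*a),ray(t,*b); x=np.linalg.lstsq(np.column_stack([d,-g]),f-e,rcond=None)[0]
    p,q=e+d*x[0],f+g*x[1]; return inC((p+q)/2),round(np.linalg.norm(p-q)*1e3,1)
print('bar',tri((290+195/2.5,240+188/2.5),(330+250/2.5,150+152/2.5)))
print('lever hinge barrel',tri((290+242/2.5,240+260/2.5),(330+325/2.5,150+132/2.5)))
print('strap hinge barrel',tri((290+137/2.5,240+102/2.5),(330+117/2.5,150+183/2.5)))
print('knob',tri((290+177/2.5,240+175/2.5),(330+214/2.5,150+164/2.5)))
for n,p in(('lh',(0,-85,80)),('sh',(0,75,66.5))): print(n,proj(s,W(p)),proj(t,W(p)))
# side-view lever profile
a=s['frame'][225:375,310:430]; b=t['frame'][180:255,365:485]
cv2.imwrite('pics/c7.png',np.hstack([cv2.resize(a,(480,600),interpolation=2),np.pad(cv2.resize(b,(320,200),interpolation=2),((0,400),(0,0),(0,0)))])[:,:,::-1])
```

```text
bar (array([  0.7, -27.8,  79.6]), np.float64(0.7))
lever hinge barrel (array([  2.8, -88.7,  80.3]), np.float64(1.6))
strap hinge barrel (array([ 2.7, 75.8, 66.1]), np.float64(1.0))
knob (array([ 0.3, -1.6, 68. ]), np.float64(0.9))
lh (np.float64(383.07825858257155), np.float64(342.7440191886792)) (np.float64(458.54032364514126), np.float64(204.20014132983417))
sh (np.float64(343.65447023135033), np.float64(281.0667173830092)) (np.float64(377.60238354420875), np.float64(224.64043201300848))
```

View pics/top2.png

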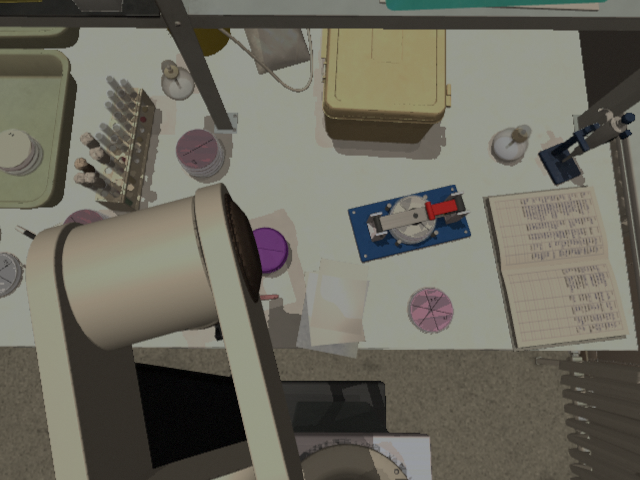

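The bar triangulates to z=79.6 mm against 81 expected, level with its hinge at 80.3 mm. It's about 60 mm from the axis, which fits "65 mm to the end" being measured to the bar's far side. The lever is down, and the top view shows the neighbours that aren't hidden by the arm in place. Handing in.

```bash
python3 -c "
from h import *
print(hand_in())"
```

```text
the job is handed in; nothing more can be done
None
```

I pushed the strap fully down across the dishes, then pushed the red cam lever down over its end. I then lifted the hand clear and handed the job in at about 9 s.

- **Strap:** it met a hard stop at a fingertip height of 68.2 mm with 19 N (68.5 mm expected). In the last pictures it lies level across the dishes.
- **Lever:** it met its stop at about 85.5 mm with 19.5 N. Two-view triangulation puts its crossbar at 79.6 mm, level with its hinge at 80.3 mm (81 mm expected).
- **Disagreement:** the crossbar appeared about 8 mm short of where I expected the lever's end along the carrier. I put this down to "lever end" meaning the bar's far edge plus a few mm of carrier pose error, because the heights agree.
- **Surroundings:** the dish stack looks in place between its posts, and the pink dish's pixels did not change. The arm hid the needle box and most of the marker in the final top view. I could not confirm them by picture there, but the tool crossed that area about 230 mm above the bench.

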